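# Pry the retaining clip off the vegetable slicer's shaft

### The job

The vegetable slicer must come apart for washing: with the hooked pick from the stand, not with your fingers, pry the sprung retaining clip out of its groove at the end of the slicer's shaft and put the clip in the shallow aluminium tray. Feel your way in gently, without forcing the hook against the slicer, and hang the pick back upright in its stand. Leave everything else where it is.

Things in the scene. Friction and masses are not known exactly. Their poses are not given: they have to be found in the camera images.
- slicer: Vegetable slicer fixed to the table, its bare steel shaft end level at 80 mm height. Origin on the table below the clip's groove; x along the shaft to its free end (at x = 32 mm), z up. White hub, 44 mm diameter, flat face across the shaft at x = -12 mm; behind it the cutter drum (92 mm) from x = -32 mm, the white housing (137 mm high) at x = -138 to -193 mm and the crank to x = -268 mm.
- groove (a point): Middle of the clip's groove on the shaft axis, 80 mm above the table; axes as the slicer. The groove is 7 mm wide along x, its floor 14 mm in diameter; on both sides of it the shaft is 23 mm in diameter, so its top line is 91.5 mm above the table.
- clip: Sprung clip of 4 mm steel wire, 28 g: a C with two springy legs, gripping the groove from above, open side down; the legs end in turned-out feet (34 mm over all, 16 mm long in x, soles 11 mm below the origin) on which it can stand. Origin: centre of the C, on the shaft axis; x along the shaft, z up. It snaps off when its eye is pulled straight up with about 10 N, after some 5 mm.
- clip_eye (a point): Middle of the underside of the top bar (4 mm thick) of the clip's pull eye, 20 mm above the clip's origin. The eye is a closed loop standing up across the shaft. Fitted, its opening reaches from the top of the 23 mm shaft 8.5 mm up to this bar; off the shaft it is 9 mm high, from the ring's top (11 mm above the origin) to the bar. 17 mm wide, 13 mm right at the bar.
- pick: Hooked pick hanging upright in the stand, 90 g. Origin on the shank's axis at the underside of the black guard plate (x -23 to +29, y +-18 mm, 5 mm thick); z up, x where the hook's toe points. Wooden handle above the guard: 18 mm (x) by 26 mm (y), z = 5 to 65 mm. Grip it across x (18 mm): that resists the hook's side loads best.
- pick_handle (a point): Middle of the pick's handle, 42 mm above the pick's origin. Below the guard a 6 mm round shank; at its foot a 4 mm thick toe towards x, ending 20 mm from the shank's axis, the last 4 mm turned up (whole hook 6 mm high). Toe's underside 124 mm below this point, up to 18 mm more or less: the shank is set differently deep in the handle each time; feel it out. It does not shift in use.
- stand: Dark steel stand fixed to the table; origin on the table below the pick's seat, axes as those of the hanging pick. Top plate 110 mm above the table with a slot from x = -9 to +25 mm, 16 mm wide in y, through which shank and hook pass; the pick's guard rests on the plate.
- stand_seat (a point): Point on the stand's top plate where the pick's origin belongs, 110 mm above the table; axes as the stand.
- tray: Shallow open aluminium tray fixed to the table, 150 (x) x 130 (y) x 22 mm high, walls and floor 3 mm; origin under its centre.
- cone: Bystander: spare cutter drum standing on a white cutting board 12 mm thick, 92 mm across, 100 mm high; origin at the centre of its underside.
- washer: Bystander: loose white plastic washer on the same board, 44 mm across; origin at the centre of its underside.
- cup: Bystander: white cup, 80 mm across, 90 mm high; origin at the centre of its underside.
- oil: Bystander: yellow bottle, 56 mm across, 150 mm high; origin at the centre of its underside.
- wrench: Bystander: open-ended wrench lying flat.
- brush: Bystander: brush lying flat.
There are look-alikes about, which are no part of the job. What is meant by the pick is not red, and is the larger of those in its own colour.

How it is judged (in metres and radians):
On the way, in this order (a step that is already met when the one before it is completed fails the run):
1. the clip is out of the groove and held up on the pick (distance between clip and slicer above 0.1 m and height (world z) of clip above 0.095 m and contact force between pick and clip above 0.03 N), for 0.1 s.
2. the clip is in the tray (x of clip in the frame of tray between -0.07 and 0.07 m and y of clip in the frame of tray between -0.06 and 0.06 m and height (world z) of clip below 0.03 m), for 0.2 s.
At the end, for the whole second after the job is handed in: The clip lies at rest inside the tray (its centre within 70 mm by 60 mm of the tray's middle and lower than 30 mm), and the pick hangs at rest in its stand, its guard down on the top plate (height within about 5 mm, within 10 mm of its seat, tilted less than 0.1 rad) (all of step 2 and linear speed of each of clip, pick below 0.02 m/s and horizontal distance between pick and stand_seat below 0.01 m and height (world z) of pick between 0.106 and 0.115 m and angle between pick's own z axis and vertical below 0.1 rad); the robot touches nothing.
It fails at once if the pick is pressed against the slicer with more than 20 N (contact force between pick and slicer above 20 N).
It fails at once if the clip is touched with the fingers (contact force between the fingers and clip above 0.3 N).
It fails at once if the gripper or arm hits the slicer (contact force between any of the fingers, the arm and slicer above 3 N).
It fails at once if a bystander is pushed out of its place (more than 20 mm) (distance of any of cone, washer, cup, oil, wrench, brush from where it was at the start of the episode above 0.02 m).
It also fails if it takes over 67 s, if anything falls off the work surface, if the arm or the gripper's body presses on something with over 40 N, if the wrist force passes 120 N, or if a joint passes its speed limit or range.

### The arm

A 6-joint arm with a two-finger parallel gripper is mounted at the origin on the work surface. World frame = base frame: x ahead of the robot, y to its left, z up, the work surface at z = 0. Lengths are in mm, angles in rad, forces in N, time in s.
With the tool pointing down it reaches from about 300 to 775 mm from the base axis. Payload 14.6 kg.
Tool frame: the origin (TCP) lies between the finger pads; the fingertips stand manip.tip_reach ahead of it and the grasp point (between the pads) lies 5 mm behind it (manip.tip_reach is the distance from the TCP to the fingertips, in mm); z points along the fingers, y is the line along which they close (so a half turn about z gives the same grasp; the last joint's range is limited). The gripper opens to 94 mm and grips with 3 to 60 N. Pads are 16 mm wide; open, the fingers measure 119 mm over their backs; the gripper's body (75 mm by 177 mm) begins 78 mm behind the grasp point.
Start: joints at [1.218, 0.3, 1.521, -0, 1.321, -0.067], TCP at [155.056, 527.681, 219.446] pointing down, gripper open.
Joint ranges: [-3.03, 3.03], [-0.79, 2.21], [0.23, 2.52], [-1.04, 4.18], [0, 3.07], [-2.55, 2.55]. Speed limits (rad/s): [2.22, 2.22, 2.57, 3.14, 3.14, 3.14].

### API

Orientations are given as [roll, pitch, yaw] about the fixed x, y, z axes, in that order (R = Rz(yaw) Ry(pitch) Rx(roll)).
In Python, from cell import manip gives the robot as it stands. The module is installed in compiled form; this text tells all that it offers.
- The arm moves only by the shell command python3 -m creep 'ROWS' [FORCE]. ROWS is JSON, a list of rows, each a list of 3 entries, a list of its own where there are three numbers: the opening, from -1 (shut) to 1 (fully open), then the shift along the tool's x, y, z in cm, then the turn about the tool's z in units of 5 degrees (1.0 is 5 degrees). In form: [[grip, [tx, ty, tz], roll], ...]. A call has 1 to 12 rows; each row is the pose to reach, as a shift and turn from the pose commanded when the call began, along the tool's axes at that moment; what a row does not reach only later rows make up. A row lasts 1/10 s, in which the tool goes at most 50 mm and 8.59 degrees, less where a joint would pass 70% of its speed; a pose out of reach is approached as far as the arm can. A call with a gripper value outside its range is refused whole. The fingers move at their own pace and stop on an object; FORCE is the grip in N (left out, the last holds). Time passes only in rows, so rows that repeat a pose let the fingers close. It gives the time, the measured TCP pose, the force, the opening and the grip force at its end, in the units of the state.
- manip.read_state(): the state, without advancing time (a new reading comes with each control period).
- manip.camera(name): name is "side" or "top"; returns the picture (384x512x3 uint8, red, green, blue); there is no depth.
- manip.camera_params(name): a dict with "fovy" (degrees; the focal length in pixels is half the picture's height over the tangent of half this angle, whatever the lens; pixels are square), "cx", "cy" (the principal point, pixels), "k1" (the pictures are not rectified: a ray, as slopes to the right and down, at radius r is drawn at 1 + k1 r^2 times it, then the intrinsics apply), "origin" and "attitude" of the camera in the world. Camera axes: x right, y down, z forward; pixel columns grow to the right and rows downward; lengths in mm; the calibration is good to about 2 mm. A picture is of the moment at which its call begins. camera_params takes no time and is no camera call.
- manip.sign_off(): hands the job in; it is judged then, once.
The state is a dict: "clock": time; "joints": joint angles; "qd": joint speeds; "effort": joint torques, N m; "eef_pos": TCP position; "eef_rot": TCP orientation; "wrist_force": force on the tool from outside, world axes, zero at the start; "moment": the same for the moment, N m; "finger_gap": finger opening in mm; "finger_force": force on a finger pad.
Only numpy, scipy, OpenCV 4.12 (cv2) and the standard library are available. Lean on these libraries where they do the work, as an engineer would, in place of code of your own. Each camera call takes 0.05 s, during which the arm holds its last target. There are 200 camera calls.

## Working session

There is one attempt and no reset: what is moved stays moved. The work goes in short steps, Python scripts to look and compute and a shell command to move; the robot and the scene stay as the last step left them, time stands still between calls to the robot, and variables do not carry over. Pictures are saved under pics/ and viewed, at most 10 in all, crops included, and the job is handed in when it is done.

```bash
mkdir -p pics
python3 - <<'E'
from cell import manip
import cv2
for n in("top","side"):
    im=manip.camera(n); cv2.imwrite(f"pics/{n}0.png",im[:,:,::-1]); print(n,manip.camera_params(n))
print(manip.read_state(), manip.tip_reach)
E
```

```text
top {'fovy': 43.78249969104316, 'cx': 258.09757749533, 'cy': 195.21407930961988, 'k1': -0.012737550915944735, 'origin': array([ 363.18860909,    9.13944328, 1495.74446058]), 'attitude': array([-3.03755417e+00,  2.87929640e-03, -1.55793310e+00])}
side {'fovy': 46.90191194889255, 'cx': 256.3177935802639, 'cy': 192.43166425057524, 'k1': -0.13844233538949197, 'origin': array([ -35.41674437, -773.9591946 ,  963.41230991]), 'attitude': array([-2.27923299,  0.02167767, -0.65151142])}
{'clock': 0.1, 'joints': array([ 1.21841498e+00,  3.00439667e-01,  1.52151957e+00, -3.96987610e-05,
        1.32070965e+00, -6.65969987e-02]), 'qd': array([-0.0009645 , -0.00011376, -0.00136181,  0.00064682, -0.00075061,
        0.00072726]), 'effort': array([-8.34793736e-04, -5.32652271e+01, -3.53282154e+01,  7.08440691e-02,
        2.35198403e-02, -1.28805954e-05]), 'eef_pos': array([154.98342579, 527.47764278, 218.92958523]), 'eef_rot': array([-3.14051625e+00, -3.32530476e-05,  2.85581814e+00]), 'wrist_force': array([ 0.32949657, -0.4878235 ,  0.18482276]), 'moment': array([-0.03224074, -0.01180211,  0.01363931]), 'finger_force': 0.0, 'finger_gap': 93.9501052347489} 14.0
```

View pics/top0.png

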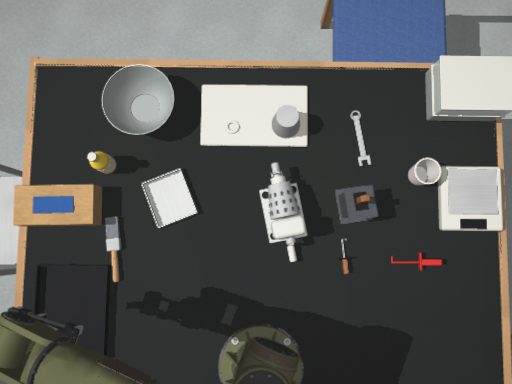

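View pics/side0.png

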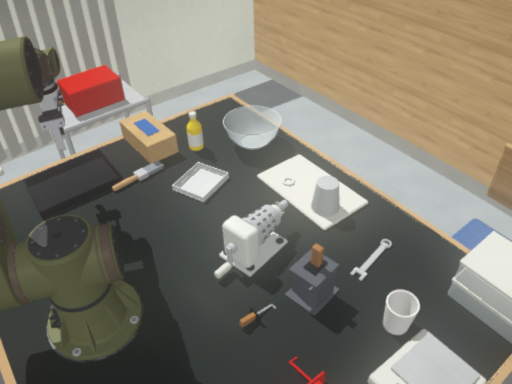

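The top view shows three candidates for the pick: the wooden-handled one in the stand (top 362,198), a smaller one lying on the table (345,258) and a red one (420,262). I choose the one in the stand. The slicer is at about (282,205), with its shaft end at about (276,168), and the tray is at (170,197). A close crop will check the choice.

```bash
cat > h.py <<'E'
import numpy as np, cv2
from scipy.spatial.transform import Rotation as R
from scipy.optimize import least_squares
from cell import manip
P={n:manip.camera_params(n) for n in("top","side")}
def proj(n,p):
    c=P[n];M=R.from_euler('xyz',c['attitude']).as_matrix()
    q=(np.atleast_2d(p)-c['origin'])@M; f=192/np.tan(np.radians(c['fovy']/2))
    s=q[:,:2]/q[:,2:]; s=s*(1+c['k1']*(s**2).sum(1,keepdims=True))
    return s*f+[c['cx'],c['cy']]
def ground(n,uv,z):
    return least_squares(lambda a:(proj(n,[a[0],a[1],z])[0]-uv),[400,0]).x
def tri(ut,us):
    r=least_squares(lambda a:np.r_[proj('top',a)[0]-ut,proj('side',a)[0]-us],[400,0,80]);return r.x,r.cost
def crop(n,box,k,name,im=None):
    im=manip.camera(n) if im is None else im
    x0,y0,x1,y1=box
    return cv2.resize(im[y0:y1,x0:x1],None,fx=k,fy=k,interpolation=cv2.INTER_CUBIC)[:,:,::-1]
def frame(o,yaw,pts):
    return np.array(o)+np.atleast_2d(pts)@R.from_euler('z',yaw).as_matrix().T
E
python3 - <<'E'
from h import *
a=cv2.imread('pics/top0.png')[:,:,::-1];b=cv2.imread('pics/side0.png')[:,:,::-1]
A=crop('top',(255,155,388,255),6,0,a);B=crop('side',(210,190,343,315),6,0,b)
cv2.imwrite('pics/a.png',A[:600]);cv2.imwrite('pics/b.png',cv2.resize(B,None,fx=.8,fy=.8))
E
```

```text
(no output)
```

View pics/a.png

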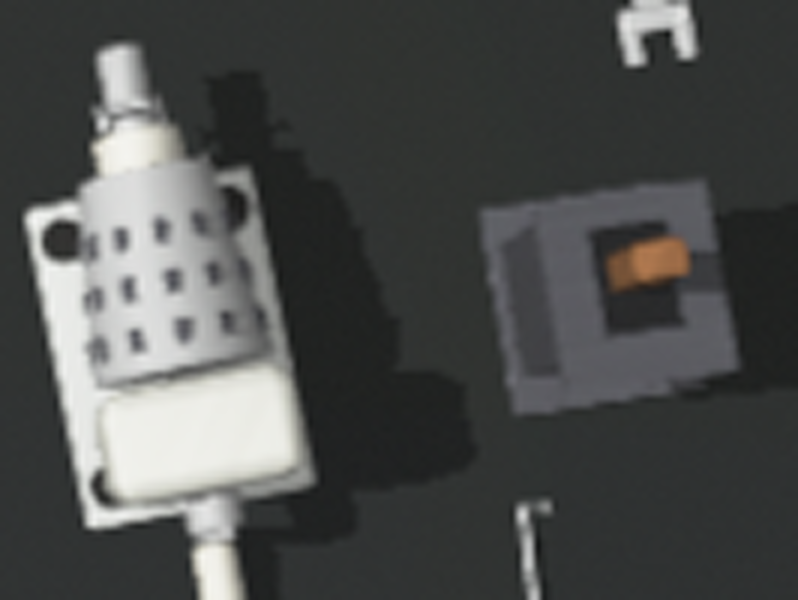

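View pics/b.png

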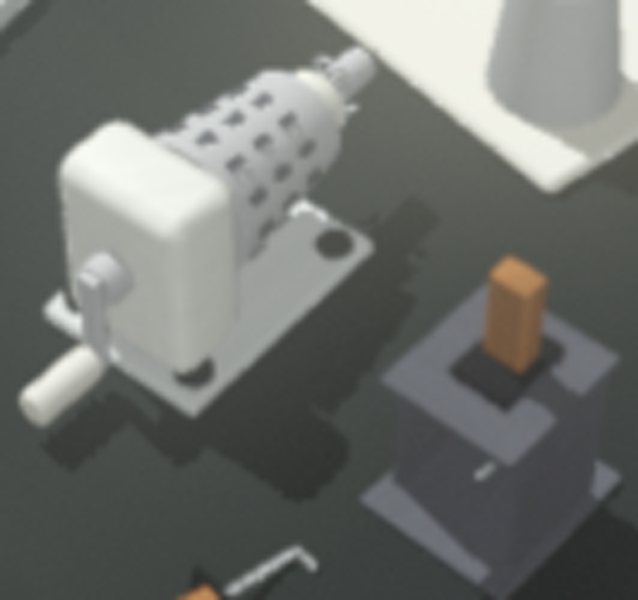

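The crops confirm the pick in the stand is the larger wooden one. In the top crop its handle is at (660,258) and the guard's long axis runs vertically. The slicer's shaft points up and slightly left, and the clip sits near (128,112). Next I fit the poses.

```bash
cat > fit.py <<'E'
from h import *
T=lambda p:np.array(p)/6+[255,155]-[.42,.42]; S=lambda p:np.array(p)/4.8+[210,190]-[.4,.4]
def fit(obs,z0,x0,yaw0):
    def f(a):
        return np.concatenate([(proj(n,frame([a[0],a[1],z0],a[2],m))[0]-u)for n,u,m in obs])
    r=least_squares(f,[*x0,yaw0],loss='soft_l1');return r.x,np.sqrt((f(r.x)**2).mean()),f(r.x).reshape(-1,2)
sl=[('top',T((97,47)),(32,11.5,80)),('top',T((144,45)),(32,-11.5,80)),('top',T((93,145)),(-12,22,80)),('top',T((182,130)),(-12,-22,80)),
 ('side',S((360,67)),(32,0,80))]
s,e,r=fit(sl,0,(480,-40),.19);print('slicer',s,e,r.round(2).tolist())
out={}
for sg,y0 in((1,.13),(-1,.13+np.pi)):
    g=[('top',T((590,230)),(29*1 if sg>0 else -23,18*sg,5)),('top',T((670,218)),(29 if sg>0 else -23,-18*sg,5)),('top',T((687,325)),(-23 if sg>0 else 29,-18*sg,5)),('top',T((607,335)),(-23 if sg>0 else 29,18*sg,5)),
    ('top',T((634,246)),(9*sg,13*sg,65)),('top',T((685,236)),(9*sg,-13*sg,65)),('top',T((691,275)),(-9*sg,-13*sg,65)),('top',T((638,285)),(-9*sg,13*sg,65)),
    ('top',T((608,258)),(9*sg,13*sg,5)),('top',T((613,291)),(-9*sg,13*sg,5)),
    ('side',S((488,268)),(9*sg,13*sg,65)),('side',S((548,278)),(-9*sg,-13*sg,65)),('side',S((522,295)),(-9*sg,13*sg,65)),('side',S((520,374)),(-9*sg,13*sg,5)),
    ]
    p,e,r=fit(g,110,(430,-200),y0);print('pick',sg,p,e,r.round(1).tolist());out[sg]=p
    print('toe side crop', [((proj('side',frame([*p[:2],110],p[2],(18,0,-d)))[0]-[210,190])*4.8).round() for d in(64,82,100)])
c=[(143,182),(181,170),(197,212),(156,226)]
pts=np.array([ground('top',u,22) for u in c]);print('tray top corners',pts.round(),pts.mean(0))
E
python3 fit.py
```

```text
slicer [ 5.78079947e+02 -3.97192021e+01  1.73051463e-01] 0.40690361307727985 [[0.43, 0.91], [0.16, 0.03], [0.02, -0.52], [-0.3, -0.35], [-0.26, -0.24]]
pick 1 [ 496.20364812 -284.20914273  -18.64438595] 3.178465470361114 [[0.0, -1.2], [-1.2, -1.5], [-0.2, -1.9], [1.0, -1.2], [0.2, 0.4], [0.8, 0.3], [1.2, 0.2], [0.9, 0.3], [0.2, 0.5], [0.7, 1.1], [2.6, -1.8], [-5.3, 5.6], [-8.8, -3.2], [-9.9, -3.3]]
toe side crop [array([512., 421.]), array([510., 441.]), array([507., 461.])]
pick -1 [ 497.88657598 -283.74704605   28.473497  ] 3.048487374502303 [[0.4, 0.2], [-0.9, -0.1], [0.0, -0.4], [1.2, 0.3], [0.0, -0.2], [0.7, -0.3], [1.0, -0.4], [0.7, -0.4], [0.0, -0.1], [0.5, 0.5], [3.0, -2.3], [-5.0, 5.1], [-8.5, -3.6], [-9.5, -3.8]]
toe side crop [array([474., 459.]), array([472., 480.]), array([470., 500.])]
tray top corners [[554. 374.]
 [593. 257.]
 [462. 204.]
 [418. 329.]] [506.75439376 290.96892058]
```

```bash
python3 - <<'E'
import re
s=open('fit.py').read()
i=s.index("    ('side',S((488"); j=s.index("    ]\n",i)
s=s[:i]+"""    ('side',S((488,268)),(-9*sg,13*sg,65)),('side',S((548,278)),(9*sg,-13*sg,65)),('side',S((523,294)),(-9*sg,-13*sg,65)),('side',S((512,256)),(9*sg,13*sg,65)),('side',S((520,374)),(-9*sg,-13*sg,5)),
"""+s[j:]
s+='''
p=out[-1]
A=cv2.imread('pics/a.png');B=cv2.imread('pics/b.png')
Ti=lambda q:(np.array(q)-[255,155]+.42)*6; Si=lambda q:(np.array(q)-[210,190]+.4)*4.8
def line(o,yaw,pts,col):
    for n,im,f in(('top',A,Ti),('side',B,Si)):
        cv2.polylines(im,[f(proj(n,frame(o,yaw,pts))).round().astype(int)],False,col,1)
th=np.linspace(0,2*np.pi,40)
circ=lambda x,r:np.c_[0*th+x,r*np.cos(th),80+r*np.sin(th)]
o=[s[0],s[1],0]
for x,r_ in((32,11.5),(0,11.5),(-12,22),(-32,31)):line(o,s[2],circ(x,r_),(0,0,255))
line(o,s[2],[(0,-8.5,91.5),(0,-8.5,100),(0,8.5,100),(0,8.5,91.5)],(255,255,0))
line(o,s[2],[(-138,-40,137),(-138,40,137)],(0,255,0))
po=[p[0],p[1],110]
line(po,p[2],[(29,18,5),(29,-18,5),(-23,-18,5),(-23,18,5),(29,18,5)],(0,255,255))
for z in(5,65):line(po,p[2],[(9,13,z),(9,-13,z),(-9,-13,z),(-9,13,z),(9,13,z)],(0,0,255))
line(po,p[2],[(0,0,0),(0,0,-82),(20,0,-82)],(255,0,255))
A=A[:,:400+400];B2=cv2.resize(B,(532,500))
C=np.zeros((600,800,3),np.uint8);C[:,:]=0
C[:300,:400]=A[0:300,0:400];C[300:600,:400]=A[150:450,400:800];C[:300,400:]=B[0:300,238:638];C[300:,400:]=B[240:540,238:638]
cv2.imwrite('pics/ov.png',C)
'''
open('fit.py','w').write(s)
E
python3 fit.py
```

```text
slicer [ 5.78079947e+02 -3.97192021e+01  1.73051463e-01] 0.40690361307727985 [[0.43, 0.91], [0.16, 0.03], [0.02, -0.52], [-0.3, -0.35], [-0.26, -0.24]]
pick 1 [ 497.91636367 -283.2142878   -18.69524027] 1.1020497103948872 [[0.1, -2.2], [-1.0, -1.9], [-0.9, -2.1], [0.2, -2.0], [-0.1, -0.4], [0.7, -0.1], [0.7, -0.2], [0.3, -0.6], [-0.1, -0.3], [0.1, 0.3], [-1.5, 1.6], [-0.8, 0.9], [-0.2, 1.7], [-1.8, 0.0], [-1.4, 1.3]]
toe side crop [array([514., 419.]), array([512., 439.]), array([510., 459.])]
pick -1 [ 498.88943267 -282.89391803    9.58148062] 0.7377723780973184 [[0.3, -0.4], [-0.8, -0.2], [-0.6, -0.4], [0.4, -0.3], [-0.2, -0.8], [0.5, -0.4], [0.6, -0.6], [0.2, -0.9], [-0.2, -0.6], [0.0, -0.0], [-1.3, 1.4], [-0.6, 0.6], [0.0, 1.4], [-1.6, -0.2], [-1.2, 1.0]]
toe side crop [array([474., 457.]), array([472., 477.]), array([470., 497.])]
tray top corners [[554. 374.]
 [593. 257.]
 [462. 204.]
 [418. 329.]] [506.75439376 290.96892058]Traceback (most recent call last):
  File "fit.py", line 40, in <module>
    C[:300,:400]=A[0:300,0:400];C[300:600,:400]=A[150:450,400:800];C[:300,400:]=B[0:300,238:638];C[300:,400:]=B[240:540,238:638]
                                ~^^^^^^^^^^^^^^
ValueError: could not broadcast input array from shape (300,398,3) into shape (300,400,3)
```

```bash
sed -i 's/A\[150:450,400:800\]/A[150:450,398:798]/' fit.py; python3 fit.py >/dev/null
```

```text
(no output)
```

View pics/ov.png

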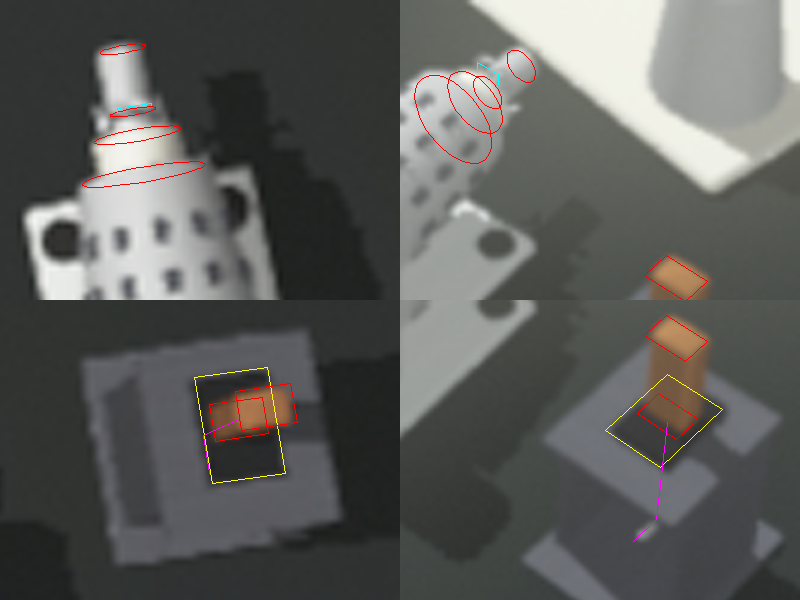

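The overlay matches the pick, guard and slicer. The pick's toe points to world −x (side crop 645,530), and the shaft end, hub and clip all line up. I'll write a small calculator for the moves.

```bash
cat > d.py <<'E'
import sys,numpy as np
from scipy.spatial.transform import Rotation as R
from cell import manip
# usage: d.py x y z yaw  -> tool shift cm, turn units
s=manip.read_state();M=R.from_euler('xyz',s['eef_rot']).as_matrix()
t=np.array([float(v) for v in sys.argv[1:4]]);yaw=float(sys.argv[4])
d=(yaw-s['eef_rot'][2]+np.pi)%(2*np.pi)-np.pi
print('shift cm',((t-s['eef_pos'])@M/10).round(2),'turn',round(-np.degrees(d)/5,2),'gap',round(float(s['finger_gap']),1),'q',s['joints'].round(2),'clk',s['clock'])
E
python3 d.py 499 -283 230 1.7273
```

```text
shift cm [-55.85 -68.06  -1.04] turn 12.93 gap 94.0 q [ 1.22  0.3   1.52 -0.    1.32 -0.07] clk 0.1
```

```bash
python3 -m creep '[[1,[-55.85,-68.06,-1],12.93],[1,[-55.85,-68.06,-1],12.93],[1,[-55.85,-68.06,-1],12.93],[1,[-55.85,-68.06,-1],12.93],[1,[-55.85,-68.06,-1],12.93],[1,[-55.85,-68.06,-1],12.93],[1,[-55.85,-68.06,-1],12.93],[1,[-55.85,-68.06,-1],12.93],[1,[-55.85,-68.06,-1],12.93],[1,[-55.85,-68.06,-1],12.93],[1,[-55.85,-68.06,-1],12.93],[1,[-55.85,-68.06,-1],12.93]]' 30; python3 d.py 499 -283 230 1.7273
```

```text
clock: 1.3
eef_pos: [389.7, -26.8, 226.4]
eef_rot: [3.141, 0.0, 1.727]
wrist_force: [0.5, 1.1, 0.9]
finger_gap: 94.1
finger_force: 0.0
shift cm [-27.01   6.81  -0.36] turn -0.0 gap 94.1 q [-0.16 -0.07  1.92  0.    1.29 -0.32] clk 1.3
```

```bash
python3 -m creep '[[1,[-27,6.8,-0.3],0],[1,[-27,6.8,-0.3],0],[1,[-27,6.8,-0.3],0],[1,[-27,6.8,-0.3],0],[1,[-27,6.8,-0.3],0],[1,[-27,6.8,-0.3],0],[1,[-27,6.8,-0.3],0],[1,[-27,6.8,-0.3],0],[1,[-27,6.8,-0.3],0]]'; python3 d.py 499 -283 147 1.7273
```

```text
clock: 2.2
eef_pos: [498.5, -279.8, 229.2]
eef_rot: [-3.141, -0.0, 1.728]
wrist_force: [-0.2, -0.4, -0.3]
finger_gap: 94.1
finger_force: 0.0
shift cm [-0.32 -0.    8.22] turn 0.01 gap 94.1 q [-0.58  0.34  1.44  0.    1.36 -0.73] clk 2.2
```

```bash
python3 -m creep '[[1,[-0.2,0,4],0],[1,[-0.2,0,6.5],0],[1,[-0.2,0,6.5],0],[1,[-0.2,0,6.5],0]]'; python3 d.py 499 -283 147 1.7273
```

```text
clock: 2.6
eef_pos: [499.3, -282.2, 165.5]
eef_rot: [3.141, 0.001, 1.728]
wrist_force: [0.3, 0.7, 0.3]
finger_gap: 93.8
finger_force: 0.0
shift cm [-0.08 -0.05  1.85] turn 0.01 gap 93.8 q [-0.58  0.4   1.52 -0.    1.22 -0.74] clk 2.6
```

```bash
python3 -m creep '[[1,[-0.05,0,1.8],0],[-1,[-0.05,0,1.8],0],[-1,[-0.05,0,1.8],0],[-1,[-0.05,0,1.8],0],[-1,[-0.05,0,1.8],0],[-1,[-0.05,0,1.8],0],[-1,[-0.05,0,1.8],0],[-1,[-0.05,0,1.8],0],[-1,[-0.05,0,1.8],0]]' 45; python3 d.py 499 -283 147 1.7273
```

```text
clock: 3.5
eef_pos: [499.1, -283.2, 146.3]
eef_rot: [-3.142, -0.0, 1.727]
wrist_force: [0.7, 0.6, -0.3]
finger_gap: 33.2
finger_force: 0.0
shift cm [ 0.02 -0.01 -0.07] turn 0.0 gap 33.2 q [-0.58  0.42  1.53  0.    1.19 -0.74] clk 3.5
```

```bash
python3 -m creep '[[-1,[0,0,0],0],[-1,[0,0,0],0],[-1,[0,0,0],0],[-1,[0,0,0],0],[-1,[0,0,0],0],[-1,[0,0,0],0]]'; python3 d.py 499 -283 147 1.7273
```

```text
clock: 4.1
eef_pos: [499.1, -283.2, 146.3]
eef_rot: [-3.142, -0.0, 1.727]
wrist_force: [1.1, 0.7, -0.6]
finger_gap: 17.8
finger_force: 45.0
shift cm [ 0.02 -0.01 -0.07] turn 0.0 gap 17.8 q [-0.58  0.42  1.53 -0.    1.19 -0.74] clk 4.1
```

```bash
python3 -m creep '[[-1,[0,0,-2],0],[-1,[0,0,-4],0],[-1,[0,0,-7],0],[-1,[0,0,-10],0],[-1,[0,0,-13],0],[-1,[0,0,-13],0],[-1,[0,0,-13],0]]'; python3 d.py 605.7 -34.9 276 1.744
```

```text
clock: 4.8
eef_pos: [499.0, -283.1, 275.9]
eef_rot: [-3.142, 0.0, 1.727]
wrist_force: [-0.7, -0.7, -2.3]
finger_gap: 18.0
finger_force: 45.0
shift cm [ 2.285e+01  1.441e+01 -1.000e-02] turn -0.19 gap 18.0 q [-0.58  0.32  1.37 -0.    1.46 -0.74] clk 4.8
```

```bash
python3 -m creep '[[-1,[4,2.5,0],-0.19],[-1,[8,5,0],-0.19],[-1,[12,7.5,0],-0.19],[-1,[16,10,0],-0.19],[-1,[20,12.5,0],-0.19],[-1,[22.8,14.4,0],-0.19],[-1,[22.8,14.4,0],-0.19],[-1,[22.8,14.4,0],-0.19],[-1,[22.8,14.4,0],-0.19]]'; python3 d.py 605.7 -34.9 240 1.744
cat > look.py <<'E'
import sys
from h import *
n=sys.argv[1]
sx=[crop('top',(230,130,330,230),4,0),crop('side',(220,140,320,240),4,0)]
cv2.imwrite('pics/%s.png'%n,np.hstack(sx))
E
python3 look.py l1
```

```text
clock: 5.7
eef_pos: [605.4, -36.3, 275.4]
eef_rot: [-3.14, -0.0, 1.743]
wrist_force: [0.4, 0.2, -1.4]
finger_gap: 17.6
finger_force: 45.0
shift cm [0.14 0.06 3.54] turn -0.01 gap 17.6 q [-0.12  0.4   1.26 -0.    1.48 -0.29] clk 5.7
```

View pics/l1.png

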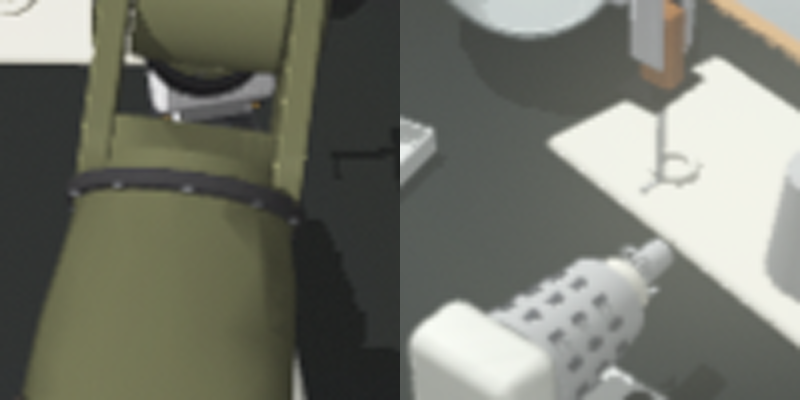

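The side view shows the shank's foot near (658,184) and the toe tip at (645,188) in the crop, clear above the shaft end at (655,255). I'll estimate the toe depth from these.

Run:
```python
from h import *
c=np.array([605.4,-36.3]);a=.172+np.pi;dx=np.array([np.cos(a),np.sin(a)])
f=lambda q:(proj('side',q)[0]-[220,140])*4+[400,0]+2
for z in(130,145,160,175): print(z,f([*c,z]).round(1),f([*(c+18*dx),z]).round(1))
print('guard/handle bottom',[f([*(c),z]).round(1) for z in(234,239,244)])
o=[578.08,-39.72,0]
print('shaft end ctr',f(frame(o,.173,(32,0,80))[0]),'eye',f(frame(o,.173,(0,0,100))[0]))
```

```text
130 [658.1 207.9] [642.  220.1]
145 [658.5 192. ] [642.3 204.2]
160 [658.9 175.9] [642.5 188. ]
175 [659.3 159.5] [642.8 171.6]
guard/handle bottom [array([660.9,  92.7]), array([661.1,  86.8]), array([661.2,  80.9])]
shaft end ctr [659.35173452 255.25702349] eye [631.57398774 256.933937  ]
```

```bash
python3 -m creep '[[-1,[0.1,0.03,2],0],[-1,[0.1,0.03,4],0],[-1,[0.1,0.03,4.8],0],[-1,[0.1,0.03,4.8],0],[-1,[0.1,0.03,4.8],0],[-1,[0.1,0.03,4.8],0]]'; python3 d.py 605.7 -34.9 225 1.744
python3 - <<'E'
from cell import manip
for i in range(4): 
    s=manip.read_state();print(s['wrist_force'].round(2),s['eef_pos'].round(2)); manip.camera('side')
E
```

```text
clock: 6.4
eef_pos: [606.2, -34.6, 229.4]
eef_rot: [3.14, 0.0, 1.744]
wrist_force: [0.5, 1.8, -1.4]
finger_gap: 18.1
finger_force: 45.0
shift cm [-0.02 -0.06  0.44] turn -0.0 gap 18.1 q [-0.12  0.42  1.33  0.    1.38 -0.29] clk 6.4
[ 0.51  1.84 -1.42] [606.23 -34.63 229.39]
[ 1.64 -0.78 -1.22] [606.21 -34.58 229.28]
[ 0.75 -0.36 -1.51] [606.15 -34.53 229.1 ]
[ 0.08 -0.32 -1.74] [606.08 -34.48 228.9 ]
```

```bash
python3 -m creep '[[-1,[0,0,0.2],0],[-1,[0,0,0.4],0],[-1,[0,0,0.6],0],[-1,[0,0,0.8],0],[-1,[0,0,0.8],0]]';python3 -m creep '[[-1,[0,0,0.1],0],[-1,[0,0,0.2],0],[-1,[0,0,0.3],0],[-1,[0,0,0.3],0]]'
```

```text
clock: 7.1
eef_pos: [605.8, -34.4, 219.8]
eef_rot: [-3.141, -0.0, 1.744]
wrist_force: [-0.4, -0.5, -0.6]
finger_gap: 18.1
finger_force: 45.0
clock: 7.5
eef_pos: [605.9, -34.4, 217.1]
eef_rot: [-3.141, -0.0, 1.744]
wrist_force: [-0.5, 0.7, -1.0]
finger_gap: 17.5
finger_force: 45.0
```

```bash
python3 -m creep '[[-1,[0,0,0.1],0],[-1,[0,0,0.2],0],[-1,[0,0,0.2],0]]'
```

```text
clock: 7.8
eef_pos: [605.9, -34.4, 215.1]
eef_rot: [-3.141, -0.0, 1.744]
wrist_force: [-0.1, 0.2, -0.9]
finger_gap: 17.6
finger_force: 45.0
```

```bash
for i in 1 ; do python3 -m creep '[[-1,[0,0,0.1],0],[-1,[0,0,0.2],0],[-1,[0,0,0.2],0]]'|grep -E "eef_pos|wrist"; done
```

```text
eef_pos: [605.9, -34.4, 213.1]
wrist_force: [0.1, -0.5, -1.6]
```

```bash
python3 -m creep '[[-1,[0,0,0.1],0],[-1,[0,0,0.1],0]]'|grep -E "eef_pos|wrist"
```

```text
eef_pos: [606.0, -34.5, 212.5]
wrist_force: [-0.4, 0.0, 2.3]
```

```bash
python3 -m creep '[[-1,[0,0,0.1],0],[-1,[0,0,0.1],0]]'|grep -E "eef_pos|wrist"
```

```text
eef_pos: [606.1, -34.4, 212.2]
wrist_force: [-1.5, 0.1, 7.5]
```

```bash
python3 -m creep '[[-1,[0,0,-0.2],0],[-1,[0,0,-0.29],0],[-1,[0,0,-0.29],0]]'|grep -E "eef_pos|wrist"; python3 -m creep '[[-1,[0,-0.2,0],0],[-1,[0,-0.4,0],0],[-1,[0,-0.5,0],0],[-1,[0,-0.5,0],0]]'|grep -E "eef_pos|wrist"
```

```text
eef_pos: [605.9, -34.4, 214.1]
wrist_force: [-0.5, 0.8, -1.0]
eef_pos: [600.9, -35.3, 214.2]
wrist_force: [-0.1, 1.3, -1.0]
```

```bash
python3 -m creep '[[-1,[0,-0.1,0],0],[-1,[0,-0.2,0],0],[-1,[0,-0.2,0],0]]'|grep -E "eef_pos|wrist"
```

```text
eef_pos: [599.0, -35.7, 214.2]
wrist_force: [-0.5, -0.4, -0.3]
```

```bash
python3 -m creep '[[-1,[0,-0.1,0],0],[-1,[0,-0.2,0],0],[-1,[0,-0.2,0],0]]'|grep -E "eef_pos|wrist"
```

```text
eef_pos: [597.0, -36.0, 214.2]
wrist_force: [0.6, 0.3, 0.4]
```

```bash
python3 -m creep '[[-1,[0,-0.1,0],0],[-1,[0,-0.2,0],0],[-1,[0,-0.2,0],0]]'|grep -E "eef_pos|wrist"
```

```text
eef_pos: [595.0, -36.3, 214.2]
wrist_force: [0.6, 0.8, -1.2]
```

```bash
python3 -m creep '[[-1,[0,-0.1,0],0],[-1,[0,-0.2,0],0],[-1,[0,-0.2,0],0]]'|grep -E "eef_pos|wrist"
```

```text
eef_pos: [593.0, -36.7, 214.2]
wrist_force: [-0.3, 0.9, -0.7]
```

```bash
python3 -m creep '[[-1,[0,-0.1,0],0],[-1,[0,-0.2,0],0],[-1,[0,-0.2,0],0]]'|grep -E "eef_pos|wrist"
```

```text
eef_pos: [591.1, -37.1, 214.2]
wrist_force: [0.3, 0.9, -0.6]
```

```bash
python3 -m creep '[[-1,[0,-0.1,0],0],[-1,[0,-0.2,0],0],[-1,[0,-0.2,0],0]]'|grep -E "eef_pos|wrist"
```

```text
eef_pos: [589.1, -37.4, 214.2]
wrist_force: [-0.2, -0.0, -1.5]
```

```bash
python3 -m creep '[[-1,[0,-0.1,0],0],[-1,[0,-0.1,0],0]]'|grep -E "eef_pos|wrist"
```

```text
eef_pos: [588.4, -37.5, 214.3]
wrist_force: [2.3, 0.4, -2.4]
```

```bash
python3 -m creep '[[-1,[0,-0.1,0],0],[-1,[0,-0.1,0],0]]'|grep -E "eef_pos|wrist"
```

```text
eef_pos: [587.8, -37.6, 214.4]
wrist_force: [6.8, 2.1, -3.0]
```

The hub contact is felt at x ≈ 588.7, so the toe is through the eye. I back off 2.5 mm from the hub and lift.

```bash
python3 -m creep '[[-1,[0,0.2,0],0],[-1,[0,0.38,0],0],[-1,[0,0.38,0],0]]'|grep -E "eef_pos|wrist"; python3 -m creep '[[-1,[0,0,-0.1],0],[-1,[0,0,-0.2],0],[-1,[0,0,-0.3],0],[-1,[0,0,-0.3],0]]'|grep -E "eef_pos|wrist"
```

```text
eef_pos: [590.9, -37.1, 214.0]
wrist_force: [1.0, 0.6, -0.4]
eef_pos: [590.9, -37.1, 217.1]
wrist_force: [1.0, 0.4, -3.7]
```

```bash
python3 -m creep '[[-1,[0,0,-0.1],0],[-1,[0,0,-0.2],0],[-1,[0,0,-0.2],0]]'|grep -E "eef_pos|wrist"
```

```text
eef_pos: [590.7, -37.1, 218.7]
wrist_force: [0.1, -0.1, -7.7]
```

```bash
python3 -m creep '[[-1,[0,0,-0.1],0],[-1,[0,0,-0.2],0],[-1,[0,0,-0.2],0]]'|grep -E "eef_pos|wrist"
```

```text
eef_pos: [591.1, -37.1, 221.7]
wrist_force: [-0.7, 0.1, -4.8]
```

```bash
python3 -m creep '[[-1,[0,0,-0.1],0],[-1,[0,0,-0.2],0],[-1,[0,0,-0.2],0]]'|grep -E "eef_pos|wrist"
```

```text
eef_pos: [591.3, -37.1, 224.0]
wrist_force: [0.1, -0.2, -0.9]
```

```bash
python3 -m creep '[[-1,[0,0,-0.3],0],[-1,[0,0,-0.6],0],[-1,[0,0,-1],0],[-1,[0,0,-1.5],0],[-1,[0,0,-2],0],[-1,[0,0,-2.5],0],[-1,[0,0,-3],0],[-1,[0,0,-3.5],0],[-1,[0,0,-4],0],[-1,[0,0,-4.5],0],[-1,[0,0,-5],0],[-1,[0,0,-5],0]]'|grep -E "eef_pos|wrist"; python3 look.py l2;python3 d.py 507 291 274 1.744
```

```text
eef_pos: [591.2, -37.1, 274.0]
wrist_force: [-0.1, -0.3, -0.7]
shift cm [33.76 -2.61 -0.09] turn 0.0 gap 18.1 q [-0.12  0.36  1.31 -0.    1.46 -0.3 ] clk 14.3
```

View pics/l2.png

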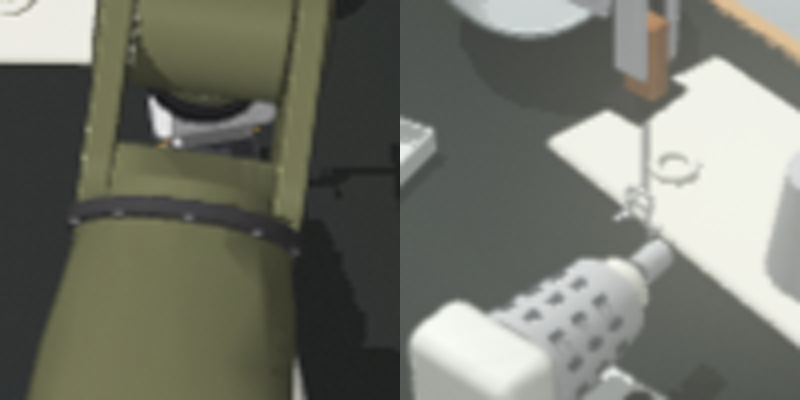

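The clip hangs on the hook (side crop 635,205) above the shaft, and nothing else has moved. I carry it gently to the tray.

```bash
python3 -m creep '[[-1,[0.5,0,0],0],[-1,[1.5,-0.1,0],0],[-1,[3,-0.1,0],0],[-1,[5,-0.2,0],0],[-1,[7,-0.3,0],0],[-1,[9,-0.4,0],0],[-1,[11,-0.5,0],0],[-1,[13,-0.6,0],0],[-1,[15,-0.7,0],0],[-1,[17,-0.8,0],0],[-1,[19,-0.9,0],0],[-1,[21,-1,0],0]]'|grep -E "eef_pos|wrist";python3 d.py 517 293 200 1.744
```

```text
eef_pos: [544.1, 169.9, 273.2]
wrist_force: [0.5, -0.4, -2.0]
shift cm [12.59 -0.54  7.32] turn 0.01 gap 17.7 q [0.24 0.31 1.38 0.   1.45 0.06] clk 15.5
```

```bash
python3 -m creep '[[-1,[2,-0.1,0],0],[-1,[4,-0.2,0],0],[-1,[6,-0.3,0],0],[-1,[8,-0.4,0],0],[-1,[9.5,-0.5,0],0],[-1,[10.7,-0.5,0],0],[-1,[11.5,-0.5,0],0],[-1,[12,-0.5,0],0],[-1,[12,-0.5,0],0],[-1,[12,-0.5,0],0],[-1,[12,-0.5,0],0]]'|grep -E "eef_pos|wrist";python3 d.py 517 293 165 1.744
python3 - <<'E'
from h import *
cv2.imwrite('pics/l3.png',np.hstack([crop('top',(120,150,220,250),4,0),crop('side',(150,110,250,210),4,0)]))
E
```

```text
eef_pos: [519.5, 284.9, 273.2]
wrist_force: [0.7, -0.4, -1.7]
shift cm [ 0.84 -0.11 10.82] turn -0.01 gap 17.6 q [ 0.44  0.36  1.31 -0.    1.47  0.27] clk 16.6
```

View pics/l3.png

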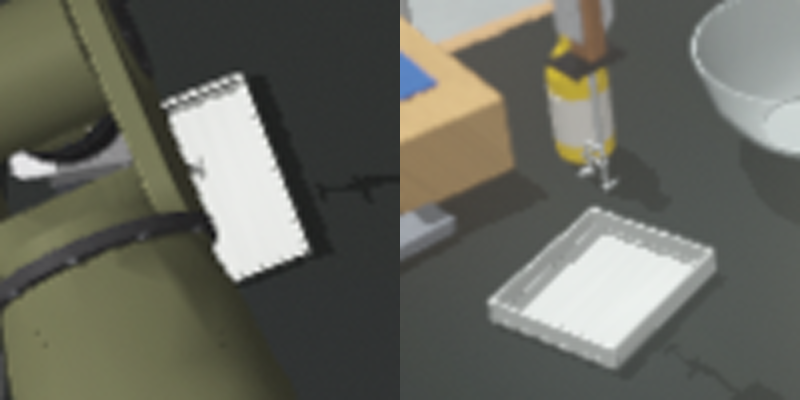

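The clip still hangs on the hook (side crop 597,165), beside and above the tray. I lower it.

```bash
python3 -m creep '[[-1,[0.3,0,0.7],0],[-1,[0.6,0,2],0],[-1,[0.8,0,4],0],[-1,[0.8,0,6],0],[-1,[0.8,0,8],0],[-1,[0.8,0,9.5],0],[-1,[0.8,0,10.5],0],[-1,[0.8,0,11.2],0],[-1,[0.8,0,11.6],0],[-1,[0.8,0,11.6],0],[-1,[0.8,0,11.6],0],[-1,[0.8,0,11.6],0]]'|grep -E "eef_pos|wrist"; python3 -m creep '[[-1,[0,0,0.2],0],[-1,[0,0,0.4],0],[-1,[0,0,0.6],0],[-1,[0,0,0.6],0],[-1,[0,0,0.6],0]]'|grep -E "eef_pos|wrist"
```

```text
eef_pos: [518.1, 293.4, 157.8]
wrist_force: [0.2, 0.8, -0.5]
eef_pos: [517.9, 293.3, 151.1]
wrist_force: [0.9, -0.6, -0.9]
```

Next I go down 3.3 mm to free the bar, then withdraw the toe.

```bash
python3 -m creep '[[-1,[0,0,0.1],0],[-1,[0,0,0.2],0],[-1,[0,0,0.33],0],[-1,[0,0,0.33],0],[-1,[0,0,0.33],0]]'|grep -E "eef_pos|wrist"
python3 - <<'E'
from h import *
cv2.imwrite('pics/l4.png',crop('side',(160,130,260,220),6,0))
E
```

```text
eef_pos: [517.9, 293.3, 147.8]
wrist_force: [-0.8, 0.8, -0.9]
```

View pics/l4.png

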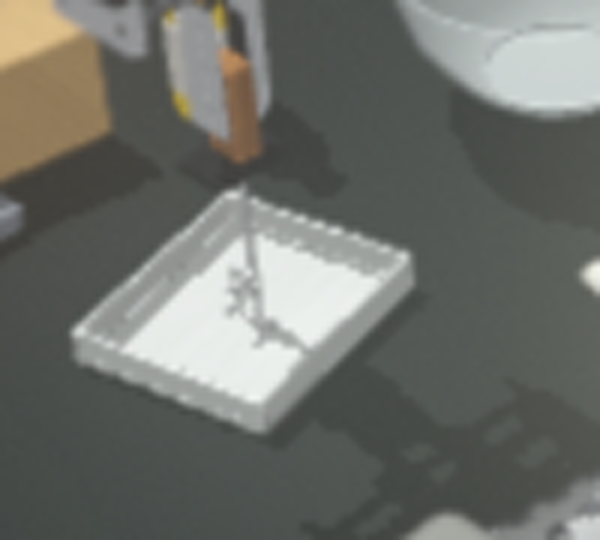

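The clip stands in the tray (crop 240,290) with the toe still in its eye. I draw the toe out along tool +y.

```bash
python3 -m creep '[[-1,[0,0.2,0],0],[-1,[0,0.4,0],0],[-1,[0,0.6,0],0],[-1,[0,0.8,0],0],[-1,[0,1,0],0],[-1,[0,1.3,0],0],[-1,[0,1.6,0],0],[-1,[0,2,0],0],[-1,[0,2.4,0],0],[-1,[0,2.8,0],0],[-1,[0,3,0],0],[-1,[0,3,0],0]]'|grep -E "eef_pos|wrist"; python3 -m creep '[[-1,[0,0,-1],0],[-1,[0,0,-3],0],[-1,[0,0,-6],0],[-1,[0,0,-9],0],[-1,[0,0,-12.6],0],[-1,[0,0,-12.6],0],[-1,[0,0,-12.6],0]]'|grep -E "eef_pos|wrist"
python3 d.py 499.1 -283.2 275 1.727
python3 - <<'E'
from h import *
cv2.imwrite('pics/l5.png',crop('side',(160,80,260,220),4,0))
E
```

```text
eef_pos: [547.7, 298.4, 147.8]
wrist_force: [-0.5, -0.0, -1.2]
eef_pos: [547.4, 298.5, 274.8]
wrist_force: [0.8, -0.3, -1.0]
shift cm [-56.47 -14.79  -0.07] turn 0.2 gap 17.4 q [0.44 0.44 1.21 0.   1.49 0.27] clk 20.85
```

View pics/l5.png

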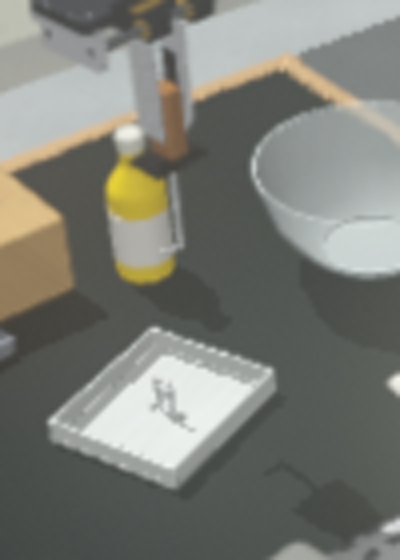

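The clip stands in the tray (crop 165,400) and the hook is free. I carry the pick back to the stand.

```bash
python3 -m creep '[[-1,[-4,-1,0],0.2],[-1,[-8,-2,0],0.2],[-1,[-12,-3.1,0],0.2],[-1,[-16,-4.2,0],0.2],[-1,[-20,-5.2,0],0.2],[-1,[-24,-6.3,0],0.2],[-1,[-28,-7.3,0],0.2],[-1,[-32,-8.4,0],0.2],[-1,[-36,-9.4,0],0.2],[-1,[-40,-10.5,0],0.2],[-1,[-44,-11.5,0],0.2],[-1,[-48,-12.6,0],0.2]]'|grep -E "eef_pos|wrist"; python3 d.py 499.1 -283.2 275 1.727
```

```text
eef_pos: [505.3, -197.5, 272.7]
wrist_force: [0.1, 0.8, -1.0]
shift cm [-8.37 -1.94 -0.24] turn -0.0 gap 17.9 q [-0.44  0.25  1.46  0.    1.43 -0.6 ] clk 22.1
```

```bash
python3 -m creep '[[-1,[-3,-0.8,0],0],[-1,[-5.5,-1.5,0],0],[-1,[-7.5,-2,0],0],[-1,[-8,-2,0],0],[-1,[-8,-2,0],0],[-1,[-8,-2,0],0],[-1,[-8,-2,0],0]]'|grep -E "eef_pos|wrist"; python3 d.py 499.1 -283.2 275 1.727
```

```text
eef_pos: [498.9, -277.2, 273.8]
wrist_force: [0.4, 0.2, -1.1]
shift cm [-0.59 -0.08 -0.12] turn 0.01 gap 17.5 q [-0.57  0.31  1.38  0.    1.45 -0.73] clk 22.8
```

```bash
python3 -m creep '[[-1,[-0.5,-0.06,0],0],[-1,[-0.55,-0.07,0],0],[-1,[-0.55,-0.07,0],0],[-1,[-0.55,-0.07,0],0]]'|grep -E "eef_pos|wrist"; python3 d.py 499.1 -283.2 146.6 1.727
```

```text
eef_pos: [498.9, -283.7, 273.8]
wrist_force: [1.1, -0.4, -0.9]
shift cm [ 0.05  0.03 12.72] turn -0.0 gap 17.4 q [-0.58  0.32  1.37 -0.    1.45 -0.74] clk 23.2
```

```bash
python3 -m creep '[[-1,[0.05,0.02,1.5],0],[-1,[0.05,0.02,3],0],[-1,[0.05,0.02,4],0],[-1,[0.05,0.02,4.5],0],[-1,[0.05,0.02,5],0],[-1,[0.05,0.02,5.5],0],[-1,[0.05,0.02,5.5],0]]'|grep -E "eef_pos|wrist"; python3 d.py 499.1 -283.2 146.6 1.727
```

```text
eef_pos: [498.9, -283.2, 218.5]
wrist_force: [-0.1, 0.9, -0.8]
shift cm [-0.01  0.02  7.19] turn -0.0 gap 17.8 q [-0.58  0.35  1.45 -0.    1.34 -0.74] clk 23.9
```

```bash
python3 -m creep '[[-1,[0,0.02,1],0],[-1,[0,0.02,2],0],[-1,[0,0.02,3],0],[-1,[0,0.02,4],0],[-1,[0,0.02,5],0],[-1,[0,0.02,6],0],[-1,[0,0.02,6.5],0],[-1,[0,0.02,6.8],0],[-1,[0,0.02,7],0],[-1,[0,0.02,7.1],0],[-1,[0,0.02,7.15],0],[-1,[0,0.02,7.15],0]]'|grep -E "eef_pos|wrist"; python3 d.py 499.1 -283.2 146.3 1.727
```

```text
eef_pos: [499.3, -283.2, 147.6]
wrist_force: [-0.1, 0.2, -1.7]
shift cm [ 0.01 -0.02  0.13] turn -0.0 gap 18.0 q [-0.58  0.42  1.53 -0.    1.19 -0.74] clk 25.1
```

```bash
python3 -m creep '[[-1,[0,0,0.07],0],[-1,[0,0,0.14],0],[-1,[0,0,0.14],0]]'|grep -E "eef_pos|wrist"; python3 d.py 499.1 -283.2 146.3 1.727
```

```text
eef_pos: [499.3, -283.3, 146.3]
wrist_force: [-0.4, 0.9, 3.0]
shift cm [ 0.01 -0.02 -0.  ] turn -0.0 gap 17.3 q [-0.58  0.42  1.53 -0.    1.19 -0.74] clk 25.4
```

The guard is seated on the plate (about 4 N). I release and go up.

```bash
python3 -m creep '[[-0.5,[0,0,0],0],[-0.5,[0,0,0],0],[-0.5,[0,0,0],0],[1,[0,0,0],0],[1,[0,0,0],0],[1,[0,0,0],0],[1,[0,0,0],0],[1,[0,0,0],0],[1,[0,0,0],0],[1,[0,0,0],0],[1,[0,0,0],0],[1,[0,0,0],0]]'|grep -E "eef_pos|wrist|gap"; python3 -m creep '[[1,[0,0,-1],0],[1,[0,0,-3],0],[1,[0,0,-6],0],[1,[0,0,-9],0],[1,[0,0,-11],0],[1,[0,0,-11],0],[1,[0,0,-11],0],[1,[0,0,-11],0],[1,[0,0,-11],0],[1,[0,0,-11],0]]'|grep -E "eef_pos|wrist|gap"
python3 - <<'E'
from h import *
b=manip.camera('side')[190:315,210:343].astype(int);a=cv2.imread('pics/side0.png')[190:315,210:343,::-1].astype(int)
# orange handle centroid now vs start
for im in(a,b):
    m=(im[...,0]-im[...,2]>50);m[90:]=0;y,x=np.nonzero(m);print(len(x),x.mean().round(2),y.mean().round(2),x.min(),x.max(),y.min(),y.max())
E
```

```text
eef_pos: [499.2, -283.2, 145.9]
wrist_force: [0.7, 0.0, -0.8]
finger_gap: 91.5
eef_pos: [499.1, -283.1, 255.2]
wrist_force: [-0.8, 0.5, -0.3]
finger_gap: 93.7
115 107.87 62.76 102 113 54 76
201 106.23 64.8 101 112 54 76
```

```bash
python3 -c "
from cell import manip
print(manip.sign_off())"
```

```text
the job is handed in; nothing more can be done
None
```

I pried the clip off with the pick and left it standing in the tray, hung the pick back in its stand, and handed the job in at about 28 s; hand-in returned no verdict.

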